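# Press a threaded insert home with the pedal press

## Task

The walnut handle blank has a brass threaded insert only started in its hole. Set the blank flat on the bed of the pedal press with the insert centred under the ram and let go, then push the pedal right down to its stop and hold it there a moment so that the press (never the gripper itself) drives the insert fully home. Let the pedal come back up and lay the finished blank flat in the green tray, insert still upward, without disturbing the bottle, jar or offcut standing by.

Things in the scene. Friction and masses are not known exactly. Their poses are not given: they have to be found in the camera images.
- block: loose walnut handle blank, 160 x 40 x 32 mm (x, y, z), about 150 g (70 to 140 % of that). Origin: centre of its underside; x along its length, y across (grip this 40 mm width), z up. The insert is on its top, 58 mm from the centre towards +x (22 mm from that end)
- block_grip (a point): point inside the blank on its centre line, 42 mm from the centre towards -x (the plain end), 24 mm above its underside; 100 mm from the insert axis. Gripping here keeps the gripper clear of the press head when the insert is under the ram
- insert_top (a point): centre of the top face of the brass insert's round flange (18 mm diameter, 2 mm thick), in the blank's top. The flange's top stands 34 mm above the blank's underside when home and up to 44 mm at the start
- insert (a joint): how far the insert has been driven (m): starts at 0 to 0.003, flange seated on the wood at 0.010. It moves only down, needs about 10 N and stays where it is pushed
- nest (a point): point on top of the grey press bed straight below the ram axis, 20 mm above the bench; the insert goes above it. Axes as the press: z up, +y from the ram towards the green column and the pedal, -y the open side where blanks are loaded. The blank lies along y, insert end towards +y. The bed spans x -60..60, y -125..85 mm about this point; the column y 50..85
- head (a point): point on the press at the middle of the lower edge of the green head's open (-y) side, 22 mm from the ram axis, 120 mm above the bench; axes as the press. The head is 44 mm wide, 35 mm high, and reaches back to the column. Above it a green cross bar carried by the ram, 188 to 202 mm above the bench, runs from here in +y to a vertical pull rod 152 mm from the ram axis
- stop (a point): middle of the top edge of the aluminium end stop on the bed, on its face towards the blank: 26 mm from the ram axis in +y, 36 mm above the bench (16 above the bed). A side fence of the same height stands on the +x side, its face 24 mm from the ram axis, y -45..20 mm. With the insert on the ram axis both are 4 mm clear of the blank
- ram_foot (a point): centre of the underside of the ram's round steel foot (28 mm diameter); 60 mm above the bed when up (16 mm above a blank's unpressed insert), moves straight down 26 mm as the pedal goes to its stop
- pedal_pad (a point): centre of the top face of the pedal's black ribbed rubber pad (69 x 69 mm, yellow stripes), on the steel pedal that slopes up away from the column. About 97 mm above the bench when up, 39 mm when down; as it goes down it also moves about 15 mm in the press's +y
- pedal_hinge (a point): the pedal's hinge axis (along the press's x), 95 mm from the ram axis in +y and 30 mm above the bench; the pad's centre is 150 mm from it
- pedal (a joint): pedal angle (rad): 0 fully up (sloping 0.4 rad), 0.4 at its stop (level). A spring returns it. Pressing at the pad takes about 2 to 5 N, plus about 4 N while the insert is being driven; the stop is rigid. The ram moves 0.065 m per rad
- tray: fixed green open tray 220 x 150 mm outside (x, y), 18 mm high, walls and floor 5 mm. Origin: centre of its underside
- glue: bystander: yellow glue bottle, 54 mm diameter, 130 mm tall, origin under its centre
- jar: bystander: amber jar with steel lid, 60 mm diameter, 70 mm tall, origin under its centre
- offcut: bystander: pale wood offcut 70 x 90 x 30 mm, origin under its centre

How it is judged:
By the outcome, as a careful person would: the job done as asked, in the order asked, and still so for the second after the job is handed in, with the robot touching nothing.
It also fails if it takes over 69 s, if anything falls off the work surface, if the arm or the gripper's body presses on something with over 40 N, if the wrist force passes 120 N, or if a joint passes its speed limit or range.

## Robot

A 6-joint arm with a two-finger parallel gripper is mounted at the origin on the work surface. World frame = base frame: x ahead of the robot, y to its left, z up, the work surface at z = 0. Lengths are in m, angles in degrees, forces in N, time in s.
With the tool pointing down it reaches from about 0.4 to 0.825 m from the base axis. Payload 7 kg.
Tool frame: the origin (TCP) lies between the finger pads; the fingertips stand 25 mm ahead of it and the grasp point (between the pads) lies 6 mm ahead of it; z points along the fingers, y is the line along which they close (so a half turn about z gives the same grasp; the last joint's range is limited). The gripper opens to 88 mm and grips with 3 to 60 N. Pads are 19 mm wide; open, the fingers measure 130 mm over their backs; the gripper's body (78 mm by 193 mm) begins 47 mm behind the grasp point.
Start: joints at [-51.331, 20.546, 0.682, 0, -70.136, -16.507], TCP at [0.255, -0.625, 0.252] pointing down, gripper open.
Joint ranges: [-176.03, 176.03], [-82.01, 121.73], [-58.28, 71.71], [-173.87, 95.51], [-174.79, -0.11], [-173.66, 173.66]. Speed limits (degrees/s): [136.94, 136.94, 172.46, 180, 180, 180].

## Interface

Orientations are given as [roll, pitch, yaw] about the fixed x, y, z axes, in that order (R = Rz(yaw) Ry(pitch) Rx(roll)).
In Python, from plant import ctrl gives the robot as it stands.
- The arm moves only by the tool drive_effector, called after "Request:" in YAML: its name, and indented under it one key for each argument. Schema: {"type":"object","properties":{"moves":{"type":"object","properties":{"tx":{"type":"array","items":{"type":"number"},"minItems":1,"maxItems":8},"ty":{"type":"array","items":{"type":"number"},"minItems":1,"maxItems":8},"tz":{"type":"array","items":{"type":"number"},"minItems":1,"maxItems":8},"spin":{"type":"array","items":{"type":"number"},"minItems":1,"maxItems":8},"aperture":{"type":"array","items":{"type":"number"},"minItems":1,"maxItems":8}},"additionalProperties":false,"required":["tx","ty","tz","spin","aperture"]},"only":{"type":"string"},"quiet":{"type":"boolean"},"lines":{"type":"string"}},"required":["moves"],"additionalProperties":false}. moves is an object with one list for each field, all of the same length, 1 to 8, a row being the entries at one place: tx, ty, tz (the shift in units of 50 mm), spin (a turn about the tool's z in units of 4 degrees), aperture (the finger opening in m); each row is the pose to reach, as a shift and turn from the pose commanded when the call began, along the tool's axes at that moment; what a row does not reach only later rows make up. A row lasts 1/8 s, in which the tool goes at most 0.0625 m and 10.7 degrees, less where a joint would pass 70% of its speed; a pose out of reach is approached as far as the arm can. The fingers move at their own pace and stop on an object; the grip force is fixed at half the most. Time passes only in rows, so rows that do not move let the fingers close. The tool returns the time, the measured TCP pose, the force, the opening and the grip force at its end. only (a regular expression) keeps the lines of the reply that match it, lines (a string "A,B") keeps lines A to B, and quiet returns only ok. Input that does not fit is refused with a message, and nothing moves.
- ctrl.get_obs(): the state, without advancing time (a new reading comes with each control period).
- ctrl.snapshot(name): name is "side" or "top"; returns a dict with "frame" (384x512x3 uint8, red, green, blue), "z_map" (384x512 float32, m along the optical axis (not along the pixel's ray), 0 where there is no reading), "fovy" (degrees; the focal length in pixels is half the picture's height over the tangent of half this angle, whatever the lens; pixels are square), "cx", "cy" (the principal point, pixels), "R" (3x3) and "t" (3): a world point X has camera coordinates R X + t. Camera axes: x right, y down, z forward; pixel columns grow to the right and rows downward; lengths in m; the calibration is good to about 2 mm. A picture is of the moment at which its call begins.
- ctrl.close_job(): hands the job in; it is judged then, once.
The state is a dict: "clock": time; "joint_pos": joint angles; "qvel": joint speeds; "tau": joint torques, N m; "tool_pos": TCP position; "orientation": TCP orientation; "force": force on the tool from outside, world axes, zero at the start; "moment": the same for the moment, N m; "opening": finger opening in m; "gripper_force": force on a finger pad.
Only numpy, scipy, OpenCV 4.12 (cv2) and the standard library are available. Lean on these libraries where they do the work, as an engineer would, in place of code of your own. Each camera call takes 0.05 s, during which the arm holds its last target. There are 200 camera calls.

## Working session

There is one attempt and no reset: what is moved stays moved. The work goes in short steps, Python scripts to look and compute and a tool call to move; the robot and the scene stay as the last step left them, time stands still between calls to the robot, and variables do not carry over. Pictures are saved under pics/ and viewed, at most 10 in all, crops included, and the job is handed in when it is done.

```bash
ls; mkdir -p pics; cat > h.py <<'E'
import numpy as np, cv2
from plant import ctrl
def snap(n):
    s=ctrl.snapshot(n); s['f']=192/np.tan(np.radians(s['fovy'])/2); s['R']=np.array(s['R']); s['t']=np.array(s['t']); return s
def cloud(s):
    v,u=np.mgrid[0:384,0:512]; z=s['z_map']
    c=np.stack([(u-s['cx'])/s['f']*z,(v-s['cy'])/s['f']*z,z],-1)
    P=(c-s['t'])@s['R']; P[z<=0]=np.nan; return P
def ray(s,u,v,h):
    d=s['R'].T@np.array([(u-s['cx'])/s['f'],(v-s['cy'])/s['f'],1]); o=-s['R'].T@s['t']
    return o+d*(h-o[2])/d[2]
E
python3 - <<'E'
from h import *
a=snap('top'); b=snap('side')
for n,s in(('top',a),('side',b)):
    cv2.imwrite(f'pics/{n}0.png',cv2.cvtColor(s['frame'],cv2.COLOR_RGB2BGR)); np.save(n+'0.npy',s,allow_pickle=True)
    print(n,s['fovy'],s['cx'],s['cy'],-s['R'].T@s['t'],s['R'].round(2).tolist())
print(ctrl.get_obs())
E
```

```text
pics
plant.py
top 47.521703553868356 253.0246874669372 191.69380545359692 [ 0.47921554 -0.01678419  1.29065047] [[0.02, -1.0, -0.01], [-0.99, -0.02, -0.12], [0.12, 0.01, -0.99]]
side 53.9757186915964 255.79510811799327 197.40798278133568 [0.35349851 0.65102315 0.79816059] [[-0.92, -0.4, 0.01], [-0.28, 0.63, -0.72], [0.28, -0.66, -0.69]]
{'clock': 0.1, 'joint_pos': array([-5.13322906e+01,  2.05876088e+01,  6.40273563e-01, -2.02429641e-02,
       -7.01352132e+01, -1.65046994e+01]), 'qvel': array([ 0.09818372, -0.04427424,  0.07661382,  0.09151552, -0.00590887,
       -0.02724652]), 'tau': array([-1.24420087e-03, -5.84163558e+01,  2.93751204e+01,  7.01564535e+00,
        1.01459402e-02, -4.75429351e-05]), 'tool_pos': array([ 0.2544608 , -0.62477521,  0.25071483]), 'orientation': array([ 1.79915446e+02, -5.20735735e-03, -1.57843878e+02]), 'force': array([-0.52489175, -0.03690888, -0.69091558]), 'moment': array([ 0.00342948, -0.03278766,  0.03338426]), 'gripper_force': 0.0, 'opening': 0.08733408025375834}
```

View pics/top0.png

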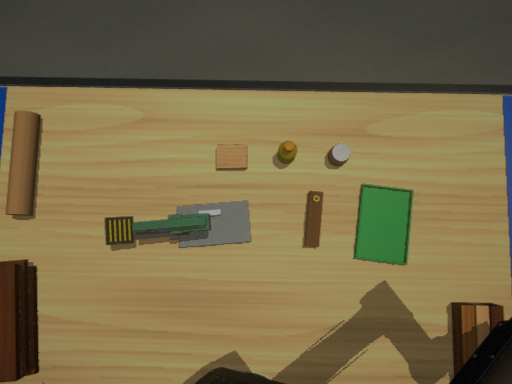

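View pics/side0.png

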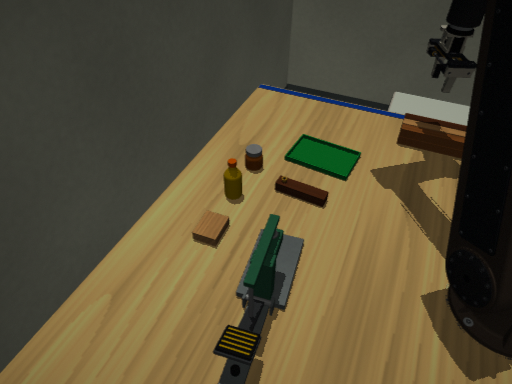

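The top view shows the blank at (314,220) with its insert at (317,198), the press bed at (213,224) and the pad at (119,230). The tray is at (384,224); the offcut (231,157), bottle (287,152) and jar (340,155) are in a row. The side view shows the same layout, with the pad at (238,343), blank at (301,191) and tray at (323,157).

```bash
cat > m.py <<'E'
from h import *
T=np.load('top0.npy',allow_pickle=True).item(); S=np.load('side0.npy',allow_pickle=True).item()
def blob(s,m,box):
    u0,v0,u1,v1=box; k=np.zeros(m.shape,np.uint8); k[v0:v1,u0:u1]=m[v0:v1,u0:u1]
    n,l,st,c=cv2.connectedComponentsWithStats(k); i=1+np.argmax(st[1:,4]); return l==i
def rect(P):
    r=cv2.minAreaRect(P[:,:2].astype(np.float32)*1000); return np.round(r[0],1),np.round(r[1],1),round(r[2],2)
for n,s,bb,tb,pb,bed in(('top',T,(290,180,335,255),(345,175,420,275),(95,205,145,250),(170,190,260,255)),('side',S,(268,170,335,210),(278,130,368,182),(205,315,265,365),(225,205,315,315))):
    P=cloud(s); hsv=cv2.cvtColor(s['frame'],cv2.COLOR_RGB2HSV); z=P[...,2]
    m=blob(s,(z>.02)&(z<.05),bb); h=np.nanmedian(z[m]); mm=m&(abs(z-h)<.006)
    print(n,'blank h',h.round(4),'rect',rect(P[mm]),mm.sum())
    g=(hsv[...,0]>40)&(hsv[...,0]<85)&(hsv[...,1]>120)
    m=blob(s,g,tb); print(' tray',rect(P[m]),'z pct',np.nanpercentile(z[m],[5,50,95]).round(4))
    y=((hsv[...,0]>20)&(hsv[...,0]<35)&(hsv[...,1]>120)&(hsv[...,2]>90)); k=np.zeros_like(y); k[pb[1]:pb[3],pb[0]:pb[2]]=y[pb[1]:pb[3],pb[0]:pb[2]]
    k&=(z>.06); q=P[k]; print(' pad stripes',rect(q),'z',np.percentile(q[:,2],[2,50,98]).round(3),'mean',q.mean(0).round(4))
    k=np.zeros_like(y); k[bed[1]:bed[3],bed[0]:bed[2]]=True; k1=k&(abs(z-.02)<.006)&(hsv[...,1]<70); k1=blob(s,k1,bed) if n=='side' else k1
    print(' bed',rect(P[k1]),np.median(z[k1]).round(4))
    k2=k&g&(z>.17); print(' crossbar',rect(P[k2]),np.nanpercentile(z[k2],[5,50,95]).round(4))
    k2=k&g&(z>.05)&(z<.17); print(' head',rect(P[k2]),np.nanpercentile(z[k2],[5,50,95]).round(4))
    k3=k&(z>.029)&(z<.042)&(hsv[...,1]<90); print(' stops',rect(P[k3]),k3.sum())
    im=cv2.cvtColor(s['frame'],cv2.COLOR_RGB2BGR)
    x0,y0,x1,y1=bed; x1=max(x1,bb[2]);cv2.imwrite(f'pics/c_{n}.png',cv2.resize(im[y0-15:y1+5,x0-10:x1+5],None,fx=4,fy=4,interpolation=cv2.INTER_CUBIC)); print(' crop origin',x0-10,y0-15)
E
python3 m.py; python3 -c "
import cv2,numpy as np
a=cv2.imread('pics/c_top.png');b=cv2.imread('pics/c_side.png');print(a.shape,b.shape)
h=max(a.shape[0],b.shape[0]);c=np.zeros((h,a.shape[1]+b.shape[1],3),np.uint8);c[:a.shape[0],:a.shape[1]]=a;c[:b.shape[0],a.shape[1]:]=b
print(c.shape);s=min(800/c.shape[1],600/c.shape[0]);cv2.imwrite('pics/c1.png',cv2.resize(c,None,fx=s,fy=s));print(s)"
```

```text
top blank h 0.0313 rect (array([ 556., -183.]), array([ 40.5, 159.2]), 85.5) 733
 tray (array([ 545.4, -387.8]), array([147.6, 219. ]), 83.48) z pct [0.0001 0.0045 0.0163]
 pad stripes (array([509.2, 357.6]), array([58.5, 52.6]), 6.07) z [0.084 0.098 0.11 ] mean [0.509  0.3576 0.0975]
 bed (array([535.7, 109. ]), array([119.3, 208.5]), 6.01) 0.0194
 crossbar (array([0., 0.]), array([0., 0.]), 0.0) nan
 head (array([0., 0.]), array([0., 0.]), 0.0) nan
 stops (array([533.9, 158.8]), array([ 71.8, 153.9]), 8.65) 141
 crop origin 160 175
side blank h 0.0316 rect (array([ 556.1, -181.2]), array([ 43.1, 160.4]), 85.11) 514
 tray (array([ 534.8, -400.3]), array([176.8, 216.8]), 77.71) z pct [0.0024 0.0058 0.0178]
 pad stripes (array([509.5, 356.5]), array([58.2, 50.7]), 6.15) z [0.086 0.098 0.109] mean [0.5094 0.3577 0.0983]
 bed (array([499.9, 106.2]), array([ 56. , 214.5]), 8.36) 0.0198
 crossbar (array([525.3, 205. ]), array([ 21.9, 183.7]), 5.97) [0.1957 0.2018 0.2037]
 head (array([528. , 161.9]), array([ 47.7, 107. ]), 4.69) [0.0584 0.1372 0.156 ]
 stops (array([522.8, 234.1]), array([72. , 46.6]), 6.18) 218
 crop origin 215 190
(340, 720, 3) (520, 500, 3)
(520, 1220, 3)
0.6557377049180327
  return np.nanmean(a, axis, out=out, keepdims=keepdims)
```

View pics/c1.png

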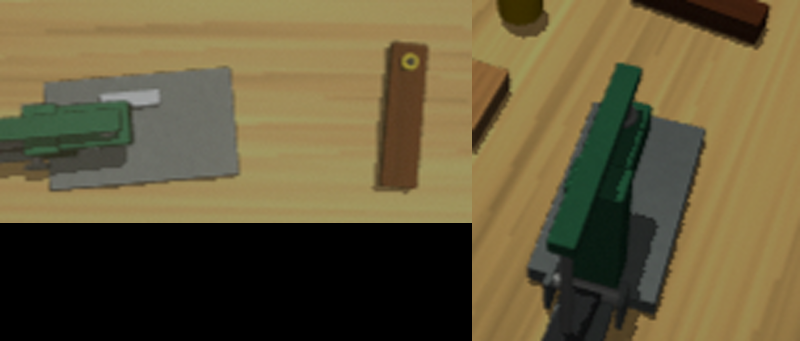

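The close crop shows the white fence on the far (+x) side of the bed, left of centre, and the green head and bar over the ram. The insert ring is at the +x end of the blank. Heights and sizes agree between the two views, so I'll cross-check the nest against the fence and the blank against its insert.

```bash
python3 - <<'E'
from h import *
T=np.load('top0.npy',allow_pickle=True).item(); S=np.load('side0.npy',allow_pickle=True).item()
P=cloud(T); f=T['frame'].astype(int); hsv=cv2.cvtColor(T['frame'],cv2.COLOR_RGB2HSV)
k=np.zeros((384,512),bool);k[203:222,190:230]=1
k&=(hsv[...,2]>150)&(hsv[...,1]<60); v,u=np.nonzero(k)
q=np.array([ray(T,a,b,.036) for a,b in zip(u,v)]); r=cv2.minAreaRect((q[:,:2]*1000).astype(np.float32)); print('fence',r,np.nanmedian(P[k],0))
n=np.array([533.6,128.9]);a=np.radians(6.1);R=np.array([[np.cos(a),-np.sin(a)],[np.sin(a),np.cos(a)]])
print('press coords fence',(q[:,:2]*1000-n)@R[:, :1].ravel().mean() if 0 else np.percentile((q[:,:2]*1000-n)@R,[2,50,98],axis=0).round(1))
for nm,s,b in(('top',T,(305,190,330,208)),('side',S,(272,172,300,190))):
    h=cv2.cvtColor(s['frame'],cv2.COLOR_RGB2HSV);k=np.zeros((384,512),bool);k[b[1]:b[3],b[0]:b[2]]=1
    Q=cloud(s);k&=(h[...,0]>20)&(h[...,0]<35)&(h[...,1]>120)&(Q[...,2]>.028);v,u=np.nonzero(k)
    print(nm,'insert px',u.mean(),v.mean(),k.sum(),Q[k].mean(0),np.percentile(Q[k][:,2],[5,50,95]),ray(s,u.mean(),v.mean(),.042))
# bed edges from top, press coords
Z=P[...,2];k=np.zeros((384,512),bool);k[190:255,170:262]=1;k&=(abs(Z-.02)<.005)&(hsv[...,1]<70)
print('bed',np.nanpercentile((P[k][:,:2]*1000-n)@R,[0.2,1,99,99.8],axis=0).round(1))
for s,b in((T,(150,200,220,250)),(S,(225,200,300,320))):
    Q=cloud(s);k=np.zeros((384,512),bool);k[b[1]:b[3],b[0]:b[2]]=1
    for lo,hi in((.14,.165),(.185,.21)):
        kk=k&(Q[...,2]>lo)&(Q[...,2]<hi); 
        if kk.any(): print(lo,kk.sum(),np.percentile((Q[kk][:,:2]*1000-n)@R,[1,50,99],axis=0).round(1).tolist())
E
```

```text
fence ((567.01171875, 120.56468963623047), (13.683079719543457, 58.14748764038086), 5.91946268081665) [0.56835559 0.112303   0.03578479]
press coords fence [[ 25.8 -40.6]
 [ 34.2 -20. ]
 [ 39.   15.9]]
top insert px 316.0 198.0 32 [ 0.61385572 -0.18656429  0.03969027] [0.02985294 0.04166977 0.04568238] [ 0.61361108 -0.18626094  0.042     ]
side insert px 284.3333333333333 180.33333333333334 3 [ 0.61011761 -0.18350934  0.03712407] [0.03260225 0.03630775 0.04221731] [ 0.60846644 -0.17817784  0.042     ]
bed [[ -59.5 -123.8]
 [ -58.7 -122.6]
 [  58.7   80.7]
 [  59.2   83.6]]
0.14 392 [[-24.2, -22.8], [-10.9, 29.9], [24.5, 81.9]]
0.185 511 [[-10.6, -18.5], [0.1, 50.9], [11.3, 120.7]]
0.14 450 [[-24.7, -18.3], [-13.1, 51.3], [23.7, 156.9]]
0.185 896 [[-11.0, -13.3], [-1.0, 91.2], [10.8, 167.1]]
```

```bash
cat > go.py <<'E'
import sys,numpy as np
from plant import ctrl
from scipy.spatial.transform import Rotation as Ro
x,y,z,yaw=map(float,sys.argv[1:]); o=ctrl.get_obs()
R=Ro.from_euler('xyz',[180,0,o['orientation'][2]],degrees=True).as_matrix()
d=R.T@(np.array([x,y,z])-o['tool_pos']); t=-(yaw-o['orientation'][2]); t=(t+180)%360-180
print('d',d.round(4),'turn',round(t,2),'tcp',o['tool_pos'].round(4),o['orientation'].round(2),'F',o['force'].round(1),'open',round(o['opening'],4),'t',o['clock'])
E
python3 go.py .5141 -.1791 .13 175.4
```

```text
d [-0.4085  0.3148  0.1207] turn 26.76 tcp [ 0.2545 -0.6248  0.2507] [ 1.7992e+02 -1.0000e-02 -1.5784e+02] F [-0.5 -0.  -0.7] open 0.0873 t 0.1
```

The manual's scale: shifts go in units of 50 mm and turns go in units of 4 degrees. Converting my numbers, -0.368 m is -7.36, -0.322 m is -6.44, 24 degrees is 6.

Request:
drive_effector:
  moves: {"tx":[-0.92, -1.84, -2.76, -3.68, -4.6, -5.52, -6.44, -7.36], "ty":[0.7, 1.4, 2.12, 2.84, 3.54, 4.26, 4.96, 5.68], "tz":[0.26, 0.54, 0.82, 1.08, 1.36, 1.62, 1.9, 2.18], "spin":[0.75, 1.5, 2.25, 3, 3.75, 4.5, 5.25, 6], "aperture":[0.07, 0.07, 0.07, 0.07, 0.07, 0.07, 0.07, 0.07]}

```text
clock: 1.1
tool_pos: [0.4889, -0.2215, 0.1421]
orientation: [-180.0, 0.0, 178.1]
force: [1.3, -0.7, -0.1]
opening: 0.0701
gripper_force: 0.0
```

```bash
python3 go.py .5141 -.1791 .13 175.4
```

```text
d [-0.0238  0.0432  0.0121] turn 2.67 tcp [ 0.4889 -0.2215  0.1421] [-180.      0.    178.07] F [ 1.3 -0.7 -0.1] open 0.0701 t 1.1
```

In the tool's units: 0.044 m is 0.88, -0.024 m is -0.48, 2.7 degrees is 0.675.

Request:
drive_effector:
  moves: {"tx":[-0.48, -0.48, -0.48], "ty":[0.88, 0.88, 0.88], "tz":[0.24, 0.24, 0.24], "spin":[0.675, 0.675, 0.675], "aperture":[0.07, 0.07, 0.07]}

```text
clock: 1.48
tool_pos: [0.5134, -0.18, 0.1303]
orientation: [-180.0, -0.1, 175.5]
force: [-0.2, -0.1, -0.4]
opening: 0.0702
gripper_force: 0.0
```

```bash
python3 go.py .5141 -.1791 .030 175.4
```

```text
d [-0.0006  0.0009  0.1003] turn 0.13 tcp [ 0.5134 -0.18    0.1303] [-1.7999e+02 -6.0000e-02  1.7553e+02] F [-0.2 -0.1 -0.4] open 0.0702 t 1.475
```

Request:
drive_effector:
  moves: {"tx":[-0.012, -0.012, -0.012, -0.012, -0.012, -0.012, -0.012, -0.012], "ty":[0.02, 0.02, 0.02, 0.02, 0.02, 0.02, 0.02, 0.02], "tz":[0.8, 1.5, 2, 2, 2, 2, 2, 2], "spin":[0, 0, 0, 0, 0, 0, 0, 0], "aperture":[0.07, 0.07, 0.07, 0.07, 0.03, 0.03, 0.03, 0.03]}

```text
clock: 2.48
tool_pos: [0.5148, -0.1792, 0.0313]
orientation: [-180.0, 0.1, 175.5]
force: [-2.1, -0.9, 5.6]
opening: 0.0395
gripper_force: 30.0
```

```bash
python3 go.py .5141 -.1791 .15 175.4
```

```text
d [ 0.0007  0.     -0.1187] turn 0.07 tcp [ 0.5148 -0.1792  0.0313] [-1.8000e+02  7.0000e-02  1.7547e+02] F [-2.1 -0.9  5.6] open 0.0395 t 2.475
```

In the tool's units: -0.17 m is -3.4, -0.12 m is -2.4, -58 degrees is -14.5.

Request:
drive_effector:
  moves: {"tx":[0, 0, 0, 0, 0, 0, 0, 0], "ty":[0, 0, 0, 0, 0, 0, 0, 0], "tz":[-0.6, -1.4, -2.4, -3.2, -3.4, -3.4, -3.4, -3.4], "spin":[0, 0, -2, -4.5, -7, -9.5, -12, -14.5], "aperture":[0.03, 0.03, 0.03, 0.03, 0.03, 0.03, 0.03, 0.03]}

```text
clock: 3.48
tool_pos: [0.5139, -0.1789, 0.2003]
orientation: [180.0, -0.0, -126.2]
force: [-0.7, -0.5, -2.4]
opening: 0.0398
gripper_force: 30.0
```

```bash
python3 go.py .5522 -.0451 .16 -83.9
```

```text
d [-0.1306  0.0481  0.0403] turn -42.3 tcp [ 0.5139 -0.1789  0.2003] [ 1.7995e+02 -1.0000e-02 -1.2620e+02] F [-0.7 -0.5 -2.4] open 0.0398 t 3.475
```

```bash
python3 - <<'E'
from h import *
s=snap('side');cv2.imwrite('pics/s2.png',cv2.cvtColor(s['frame'],cv2.COLOR_RGB2BGR))
E
```

```text
(no output)
```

View pics/s2.png

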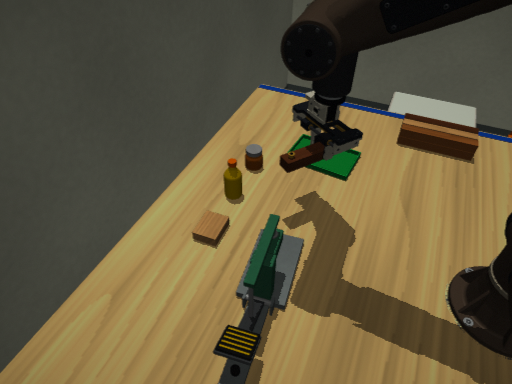

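The side view shows the blank held level and clear of everything, with its insert end at about (290,160).

In the tool's units: -0.131 m is -2.62, -0.105 m is -2.1, -42.3 degrees is -10.575.

Request:
drive_effector:
  moves: {"tx":[-0.5, -1, -1.6, -2.1, -2.62, -2.62, -2.62], "ty":[0.2, 0.38, 0.58, 0.78, 0.96, 0.96, 0.96], "tz":[0, 0, 0.2, 0.4, 0.8, 0.8, 0.8], "spin":[-2.5, -5, -7.5, -10, -10.575, -10.575, -10.575], "aperture":[0.03, 0.03, 0.03, 0.03, 0.03, 0.03, 0.03]}

```text
clock: 4.4
tool_pos: [0.5536, -0.0454, 0.1606]
orientation: [180.0, -0.0, -84.3]
force: [0.2, -0.9, -1.1]
opening: 0.0398
gripper_force: 30.0
```

```bash
python3 go.py .5522 -.0451 .06 -83.9
python3 - <<'E'
# where the held blank's insert and axis are, from both views
from h import *
for n in('top','side'):
    s=snap(n);P=cloud(s);Z=P[...,2];h=cv2.cvtColor(s['frame'],cv2.COLOR_RGB2HSV);q=s['frame']
    b=(abs(P[...,0]-.545)<.05)&(P[...,1]>-.02)&(P[...,1]<.09)&(Z>.12)&(Z<.19)
    k=b&(h[...,0]>20)&(h[...,0]<35)&(h[...,1]>120)
    print(n,'brass',k.sum(),P[k].mean(0).round(4) if k.any() else '','top z',np.median(Z[b&~k]).round(4))
    m=b&~k&(abs(Z-np.median(Z[b&~k]))<.006)
    r=cv2.minAreaRect((P[m][:,:2]*1000).astype(np.float32));print(r)
    v,u=np.nonzero(b);cv2.imwrite(f'pics/h_{n}.png',cv2.resize(cv2.cvtColor(q,cv2.COLOR_RGB2BGR)[v.min()-30:v.max()+30,u.min()-40:u.max()+40],None,fx=4,fy=4))
E
```

```text
d [-0.0005  0.0014  0.1006] turn -0.43 tcp [ 0.5536 -0.0454  0.1606] [ 1.7997e+02 -1.0000e-02 -8.4330e+01] F [ 0.2 -0.9 -1.1] open 0.0398 t 4.4
top brass 0  top z nan
((0.0, 0.0), (0.0, 0.0), 0.0)
  return _methods._mean(a, axis=axis, dtype=dtype,
  ret = ret.dtype.type(ret / rcount)
Traceback (most recent call last):
ValueError: zero-size array to reduction operation minimum which has no identity
```

```bash
cat > hb.py <<'E'
from h import *
import sys
z0=float(sys.argv[1]) # expected top height
s=snap('side');P=cloud(s);Z=P[...,2];h=cv2.cvtColor(s['frame'],cv2.COLOR_RGB2HSV)
b=(abs(P[...,0]-.545)<.06)&(P[...,1]>-.03)&(P[...,1]<.16)&(abs(Z-z0-.004)<.014)
k=b&(h[...,0]>20)&(h[...,0]<35)&(h[...,1]>120); m=b&(abs(Z-z0)<.006)&(h[...,0]<20)&(h[...,1]>90)
if k.any(): v,u=np.nonzero(k);print('brass',k.sum(),P[k].mean(0).round(4),'px',u.mean(),v.mean(), 'ray',ray(s,u.mean(),v.mean(),z0+.010).round(4))
print('wood',m.sum(),cv2.minAreaRect((P[m][:,:2]*1000).astype(np.float32)),np.median(Z[m]))
cv2.imwrite('pics/hs%d.png'%(ctrl.get_obs()['clock']*100),cv2.resize(cv2.cvtColor(s['frame'],cv2.COLOR_RGB2BGR)[100:320,180:380],None,fx=2.7,fy=2.7,interpolation=cv2.INTER_CUBIC))
E
python3 hb.py .1613; ls pics
```

```text
brass 11 [0.5423 0.0574 0.1702] px 279.45454545454544 207.45454545454547 ray [0.542  0.0585 0.1713]
wood 474 ((546.740234375, 23.07123565673828), (40.10782241821289, 108.82508087158203), 5.025638103485107) 0.16135782194663978
c1.png
c_side.png
c_top.png
hs450.png
s2.png
side0.png
top0.png
```

In the tool's units: 0.104 m is 2.08, 0.09 m is 1.8, -0.5 degrees is -0.125.

Request:
drive_effector:
  moves: {"tx":[0, 0, 0, 0, 0, 0], "ty":[0.026, 0.026, 0.026, 0.026, 0.026, 0.026], "tz":[0.6, 1.2, 1.8, 2.08, 2.08, 2.08], "spin":[-0.125, -0.125, -0.125, -0.125, -0.125, -0.125], "aperture":[0.03, 0.03, 0.03, 0.03, 0.03, 0.03]}

```text
clock: 5.25
tool_pos: [0.5534, -0.0455, 0.0578]
orientation: [-179.9, 0.0, -83.7]
force: [0.1, -1.2, -1.5]
opening: 0.0397
gripper_force: 30.0
```

```bash
python3 go.py .5444 .0282 .0555 -83.9
```

```text
d [-0.0742  0.0009  0.0023] turn 0.15 tcp [ 0.5534 -0.0455  0.0578] [-179.89    0.    -83.75] F [ 0.1 -1.2 -1.5] open 0.0397 t 5.25
```

Request:
drive_effector:
  moves: {"tx":[-0.4, -0.8, -1.2, -1.4, -1.48, -1.48, -1.48], "ty":[0.02, 0.02, 0.02, 0.02, 0.02, 0.02, 0.02], "tz":[0.02, 0.02, 0.02, 0.02, 0.02, 0.02, 0.02], "spin":[0, 0, 0, 0, 0, 0, 0], "aperture":[0.03, 0.03, 0.03, 0.03, 0.03, 0.03, 0.03]}

```text
clock: 6.12
tool_pos: [0.5434, 0.0276, 0.0556]
orientation: [180.0, -0.0, -83.8]
force: [0.1, 0.1, -1.9]
opening: 0.0398
gripper_force: 30.0
```

```bash
python3 go.py .5444 .0282 .0515 -83.9; python3 hb.py .0573;ls pics
```

```text
d [-0.0005 -0.001   0.0041] turn 0.13 tcp [0.5434 0.0276 0.0556] [180.    -0.   -83.77] F [ 0.1  0.1 -1.9] open 0.0398 t 6.125
brass 1 [0.5228 0.115  0.0564] px 276.0 258.0 ray [0.5203 0.1229 0.0673]
wood 186 ((524.6348266601562, 66.53231811523438), (29.21810531616211, 154.13612365722656), 19.81648826599121) 0.05598726009436136
c1.png
c_side.png
c_top.png
hs450.png
hs617.png
s2.png
side0.png
top0.png
```

Request:
drive_effector:
  moves: {"tx":[-0.01, -0.01, -0.01, -0.01], "ty":[-0.014, -0.014, -0.014, -0.014], "tz":[0.04, 0.08, 0.084, 0.084], "spin":[0, 0, 0, 0], "aperture":[0.03, 0.03, 0.03, 0.03]}

```text
clock: 6.68
tool_pos: [0.5442, 0.0285, 0.0514]
orientation: [-180.0, 0.0, -83.7]
force: [0.2, -0.7, 0.3]
opening: 0.0398
gripper_force: 30.0
```

```bash
python3 go.py .5444 .0282 .0515 -83.9; python3 hb.py .052
```

```text
d [ 0.0003 -0.0002 -0.0001] turn 0.15 tcp [0.5442 0.0285 0.0514] [-179.99    0.    -83.75] F [ 0.2 -0.7  0.3] open 0.0398 t 6.675
brass 3 [0.5251 0.0937 0.0504] px 278.0 253.33333333333334 ray [0.5222 0.1039 0.062 ]
wood 156 ((524.7596435546875, 68.7371597290039), (25.48773765563965, 145.7154541015625), 18.621517181396484) 0.05176464401473793
```

```bash
ls pics; python3 - <<'E'
from h import *
s=snap('top');P=cloud(s);a=np.radians(6.1);R=np.array([[np.cos(a),-np.sin(a)],[np.sin(a),np.cos(a)]])
i=cv2.cvtColor(s['frame'],cv2.COLOR_RGB2BGR)[180:270,160:290]
import glob
j=cv2.imread(sorted(glob.glob('pics/hs6*'))[-1]);i=cv2.resize(i,(260,180),interpolation=cv2.INTER_CUBIC)
c=np.zeros((594,800,3),np.uint8);c[:j.shape[0],:j.shape[1]]=j;c[:180,540:]=i;cv2.imwrite('pics/v3.png',c)
E
```

```text
c1.png
c_side.png
c_top.png
hs450.png
hs617.png
hs672.png
s2.png
side0.png
top0.png
```

View pics/v3.png

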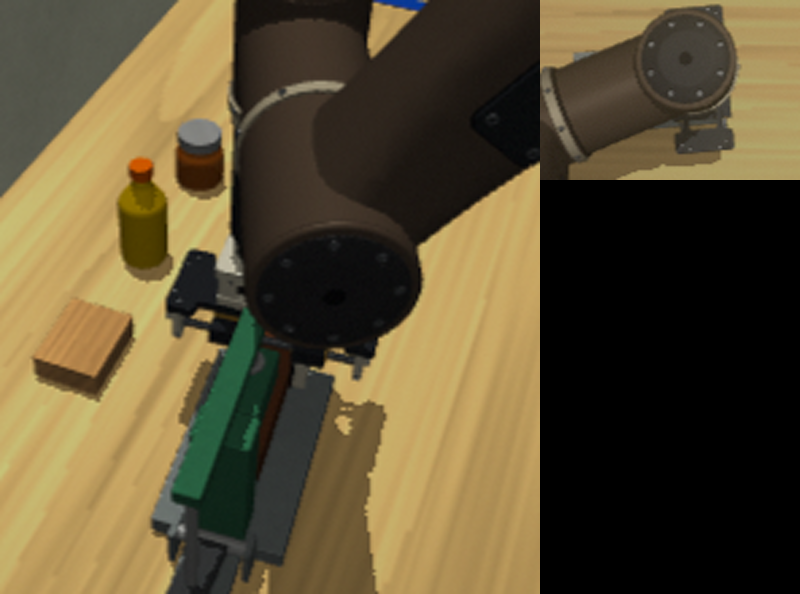

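The blank lies on the bed along the press axis, its dark wood visible under the head at about (270,400), and the bystanders are untouched. Release and rise.

Request:
drive_effector:
  moves: {"tx":[0, 0, 0, 0, 0, 0, 0, 0], "ty":[0, 0, 0, 0, 0, 0, 0, 0], "tz":[0, 0, 0, -1, -2.2, -3.4, -4.6, -4.6], "spin":[0, 0, 0, 0, 0, 0, 0, 0], "aperture":[0.07, 0.07, 0.07, 0.07, 0.07, 0.07, 0.07, 0.03]}

```text
clock: 7.78
tool_pos: [0.5463, 0.0291, 0.2872]
orientation: [-179.4, 0.1, -83.7]
force: [0.4, -0.5, -1.5]
opening: 0.0646
gripper_force: 0.0
```

```bash
python3 go.py .509 .3576 .28 -83.9
```

```text
d [-0.3306  0.0011  0.0072] turn 0.19 tcp [0.5463 0.0291 0.2872] [-1.7943e+02  9.0000e-02 -8.3710e+01] F [ 0.4 -0.5 -1.5] open 0.0646 t 7.775
```

Request:
drive_effector:
  moves: {"tx":[-1.1, -2.2, -3.3, -4.4, -5.5, -6.6, -6.6, -6.6], "ty":[0, 0, 0, 0, 0, 0, 0, 0], "tz":[0, 0, 0, 0, 0, 0.14, 0.14, 0.14], "spin":[0, 0, 0, 0, 0, 0, 0, 0], "aperture":[0, 0, 0, 0, 0, 0, 0, 0]}

```text
clock: 8.78
tool_pos: [0.5077, 0.3565, 0.2734]
orientation: [179.9, -0.1, -83.7]
force: [-0.4, 0.0, -0.4]
opening: 0.0005
gripper_force: 0.0
```

```bash
python3 go.py .509 .3576 .14 -83.9
python3 - <<'E'
from h import *
s=snap('top');P=cloud(s);Z=P[...,2];h=cv2.cvtColor(s['frame'],cv2.COLOR_RGB2HSV)
n=np.array([.5336,.1289]);a=np.radians(6.1);R=np.array([[np.cos(a),-np.sin(a)],[np.sin(a),np.cos(a)]])
Q=(P[...,:2]-n)@R*1000
b=(abs(Q[...,0])<60)&(Q[...,1]>-200)&(Q[...,1]<-20)&(Z>.043)&(Z<.062)
print(b.sum(),np.percentile(Q[b],[1,5,50,95,99],axis=0).round(1).tolist(),np.median(Z[b]),cv2.minAreaRect(Q[b].astype(np.float32)))
cv2.imwrite('pics/t4.png',cv2.resize(cv2.cvtColor(s['frame'],cv2.COLOR_RGB2BGR)[180:270,90:290],None,fx=4,fy=4,interpolation=cv2.INTER_CUBIC))
E
```

```text
d [-0.0009 -0.0015  0.1334] turn 0.2 tcp [0.5077 0.3565 0.2734] [ 1.7993e+02 -7.0000e-02 -8.3700e+01] F [-0.4  0.  -0.4] open 0.0005 t 8.775
593 [[-19.7, -137.9], [-18.2, -133.3], [-0.2, -80.0], [17.8, -26.3], [19.5, -21.2]] 0.05123227306696355 ((0.18858718872070312, -79.67459106445312), (119.23392486572266, 40.17369842529297), 89.7871322631836)
```

View pics/t4.png

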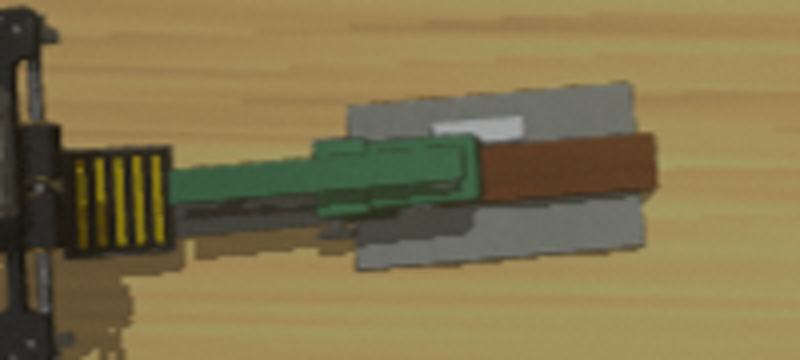

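The top view shows the blank squarely under the head, its free end at (655,160) in the crop. It is 0.2 mm off laterally and about 1 mm along, lying flat. Now the pedal.

In the tool's units: 0.1 m is 2, 0.162 m is 3.24.

Request:
drive_effector:
  moves: {"tx":[-0.02, -0.02, -0.02, -0.02, -0.06, -0.1, -0.1], "ty":[-0.03, -0.03, -0.03, -0.03, -0.03, -0.03, -0.03], "tz":[1, 2, 2.7, 2.9, 3.1, 3.24, 3.24], "spin":[0, 0, 0, 0, 0, 0, 0], "aperture":[0, 0, 0, 0, 0, 0, 0]}

```text
clock: 9.7
tool_pos: [0.5095, 0.3624, 0.1131]
orientation: [-179.9, 0.1, -83.7]
force: [-0.1, -0.8, 2.7]
opening: 0.0005
gripper_force: 0.9
```

```bash
python3 go.py .5075 .372 .064 -83.9
```

```text
d [-0.0098  0.001   0.0491] turn 0.18 tcp [0.5095 0.3624 0.1131] [-1.7992e+02  6.0000e-02 -8.3720e+01] F [-0.1 -0.8  2.7] open 0.0005 t 9.7
```

In the tool's units: 0.044 m is 0.88, 0.041 m is 0.82.

Request:
drive_effector:
  moves: {"tx":[-0.04, -0.08, -0.12, -0.14, -0.16, -0.18, -0.19, -0.19], "ty":[0.02, 0.02, 0.02, 0.02, 0.02, 0.02, 0.02, 0.02], "tz":[0.16, 0.32, 0.46, 0.6, 0.72, 0.82, 0.88, 0.88], "spin":[0, 0, 0, 0, 0, 0, 0, 0], "aperture":[0, 0, 0, 0, 0, 0, 0, 0]}

```text
clock: 10.7
tool_pos: [0.5074, 0.3714, 0.0684]
orientation: [-180.0, 0.0, -83.7]
force: [2.2, 1.4, 5.1]
opening: 0.0005
gripper_force: 2.3
```

```bash
python3 go.py .5075 .372 .064 -83.9
```

```text
d [-0.0006 -0.0001  0.0044] turn 0.18 tcp [0.5074 0.3714 0.0684] [-1.7996e+02  1.0000e-02 -8.3720e+01] F [2.2 1.4 5.1] open 0.0005 t 10.7
```

In the tool's units: 0.005 m is 0.1, 0.004 m is 0.08.

Request:
drive_effector:
  moves: {"tx":[0, 0, 0, 0, 0, 0], "ty":[0, 0, 0, 0, 0, 0], "tz":[0.02, 0.04, 0.06, 0.08, 0.1, 0.1], "spin":[0, 0, 0, 0, 0, 0], "aperture":[0, 0, 0, 0, 0, 0]}

```text
clock: 11.45
tool_pos: [0.5075, 0.3717, 0.0642]
orientation: [-179.9, 0.0, -83.7]
force: [-0.2, 1.0, 10.7]
opening: 0.0003
gripper_force: 5.2
```

```bash
python3 go.py .5075 .372 .064 -83.9
```

```text
d [-0.0003 -0.0001  0.0002] turn 0.2 tcp [0.5075 0.3717 0.0642] [-1.7992e+02  5.0000e-02 -8.3700e+01] F [-0.2  1.  10.7] open 0.0003 t 11.45
```

Request:
drive_effector:
  moves: {"tx":[0, 0, 0, 0], "ty":[0, 0, 0, 0], "tz":[0.01, 0.02, 0.026, 0.026], "spin":[0, 0, 0, 0], "aperture":[0, 0, 0, 0]}

```text
clock: 11.95
tool_pos: [0.5075, 0.3717, 0.064]
orientation: [-179.9, 0.1, -83.7]
force: [-4.0, -0.9, 18.5]
opening: 0.0002
gripper_force: 9.2
```

```bash
python3 go.py .5075 .372 .064 -83.9
```

```text
d [-0.0003 -0.     -0.    ] turn 0.22 tcp [0.5075 0.3717 0.064 ] [-1.799e+02  6.000e-02 -8.368e+01] F [-4.  -0.9 18.5] open 0.0002 t 11.95
```

The force rises with no further travel at 39 mm, so the pedal is at its stop. Hold for a second.

In the tool's units: 0.0003 m is 0.006.

Request:
drive_effector:
  moves: {"tx":[0, 0, 0, 0, 0, 0, 0, 0], "ty":[0, 0, 0, 0, 0, 0, 0, 0], "tz":[0.006, 0.006, 0.006, 0.006, 0.006, 0.006, 0.006, 0.006], "spin":[0, 0, 0, 0, 0, 0, 0, 0], "aperture":[0, 0, 0, 0, 0, 0, 0, 0]}

```text
clock: 12.95
tool_pos: [0.5075, 0.3717, 0.0639]
orientation: [-179.9, 0.1, -83.7]
force: [-4.7, -1.4, 19.7]
opening: 0.0005
gripper_force: 10.1
```

Request:
drive_effector:
  moves: {"tx":[0.04, 0.08, 0.14, 0.18, 0.24, 0.28, 0.28, 0.28], "ty":[0, 0, 0, 0, 0, 0, 0, 0], "tz":[-0.2, -0.4, -0.6, -0.8, -1.04, -1.3, -1.6, -2.4], "spin":[0, 0, 0, 0, 0, 0, 0, 0], "aperture":[0, 0, 0, 0, 0, 0, 0, 0]}

```text
clock: 13.95
tool_pos: [0.5075, 0.3563, 0.181]
orientation: [179.8, -0.1, -83.8]
force: [0.9, 1.1, 0.8]
opening: 0.0005
gripper_force: 0.0
```

```bash
python3 go.py .509 .3576 .285 -83.9
```

```text
d [-0.0011 -0.0016 -0.104 ] turn 0.14 tcp [0.5075 0.3563 0.181 ] [ 1.7981e+02 -1.4000e-01 -8.3760e+01] F [0.9 1.1 0.8] open 0.0005 t 13.95
```

Check that the pedal and crossbar are back up and the blank hasn't moved.

In the tool's units: -0.105 m is -2.1, -0.1 m is -2.

Request:
drive_effector:
  moves: {"tx":[0, 0, 0, 0], "ty":[0, 0, 0, 0], "tz":[-1, -2, -2.1, -2.1], "spin":[0, 0, 0, 0], "aperture":[0.07, 0.07, 0.07, 0.07]}

```text
clock: 14.45
tool_pos: [0.5082, 0.3573, 0.2872]
orientation: [-180.0, 0.1, -83.7]
force: [-0.6, 0.1, -0.6]
opening: 0.035
gripper_force: 0.0
```

```bash
python3 go.py .5444 .0282 .285 -83.9; python3 - <<'E'
from h import *
n=np.array([.5336,.1289]);a=np.radians(6.1);R=np.array([[np.cos(a),-np.sin(a)],[np.sin(a),np.cos(a)]])
for nm in('top','side'):
    s=snap(nm);P=cloud(s);Z=P[...,2];Q=(P[...,:2]-n)@R*1000
    b=(abs(Q[...,0])<60)&(Q[...,1]>-200)&(Q[...,1]<-20)&(Z>.043)&(Z<.062)
    print(nm,b.sum(),np.median(Z[b]),cv2.minAreaRect(Q[b].astype(np.float32)))
    c=(abs(Q[...,0])<8)&(Q[...,1]>0)&(Q[...,1]<140)&(Z>.165)&(Z<.23);print(' bar z',np.median(Z[c]) if c.any() else None)
    c=(abs(Q[...,0])<10)&(abs(Q[...,1]-229)<10)&(Z<.13);print(' pad z',np.median(Z[c]) if c.any() else None)
E
```

```text
d [ 3.31e-01 -1.00e-04  2.20e-03] turn 0.16 tcp [0.5082 0.3573 0.2872] [-1.7999e+02  6.0000e-02 -8.3740e+01] F [-0.6  0.1 -0.6] open 0.035 t 14.45
top 590 0.051427735450215034 ((-0.010225296020507812, -79.7865982055664), (119.01235961914062, 39.907127380371094), 89.81653594970703)
 bar z 0.20150336433700355
 pad z 0.09672761353586234
side 166 0.05201739057949292 ((-3.1812705993652344, -90.73448181152344), (34.2149658203125, 95.8084716796875), 0.25190526247024536)
 bar z 0.20195529802035217
 pad z 0.0957532530534902
```

In the tool's units: 0.331 m is 6.62, 0.275 m is 5.5.

Request:
drive_effector:
  moves: {"tx":[1.1, 2.2, 3.3, 4.4, 5.5, 6.62, 6.62, 6.62], "ty":[0, 0, 0, 0, 0, 0, 0, 0], "tz":[0, 0, 0, 0, 0, 0.04, 0.04, 0.04], "spin":[0, 0, 0, 0, 0, 0, 0, 0], "aperture":[0.07, 0.07, 0.07, 0.07, 0.07, 0.07, 0.07, 0.07]}

```text
clock: 15.55
tool_pos: [0.5443, 0.0278, 0.2837]
orientation: [179.9, -0.0, -83.8]
force: [0.1, -0.2, -0.2]
opening: 0.0699
gripper_force: 0.0
```

```bash
python3 go.py .5444 .0282 .0515 -83.9
```

```text
d [-4.000e-04 -1.000e-04  2.322e-01] turn 0.1 tcp [0.5443 0.0278 0.2837] [ 1.7989e+02 -2.0000e-02 -8.3800e+01] F [ 0.1 -0.2 -0.2] open 0.0699 t 15.55
```

In the tool's units: 0.231 m is 4.62, 0.222 m is 4.44.

Request:
drive_effector:
  moves: {"tx":[0, 0, 0, 0, 0, 0, 0, 0], "ty":[0, 0, 0, 0, 0, 0, 0, 0], "tz":[1.1, 2.2, 3.2, 4, 4.44, 4.62, 4.62, 4.62], "spin":[0, 0, 0, 0, 0, 0, 0, 0], "aperture":[0.07, 0.07, 0.07, 0.07, 0.07, 0.07, 0.07, 0.07]}

```text
clock: 16.55
tool_pos: [0.5453, 0.0288, 0.0547]
orientation: [-179.9, 0.0, -83.7]
force: [0.1, 0.5, 0.4]
opening: 0.0701
gripper_force: 0.0
```

Request:
drive_effector:
  moves: {"tx":[0, 0, 0, 0, 0, 0], "ty":[0, 0, 0, 0, 0, 0], "tz":[0, 0, 0, 0, -0.1, -0.1], "spin":[0, 0, 0, 0, 0, 0], "aperture":[0.03, 0.03, 0.03, 0.03, 0.03, 0.03]}

```text
clock: 17.3
tool_pos: [0.5447, 0.0282, 0.059]
orientation: [-180.0, 0.0, -83.7]
force: [0.1, 0.7, -1.9]
opening: 0.0396
gripper_force: 30.0
```

```bash
python3 go.py .5444 .0282 .0515 -83.9
```

```text
d [-0.0001  0.0003  0.0075] turn 0.16 tcp [0.5447 0.0282 0.059 ] [-1.7998e+02  1.0000e-02 -8.3740e+01] F [ 0.1  0.7 -1.9] open 0.0396 t 17.3
```

Request:
drive_effector:
  moves: {"tx":[0.4, 0.9, 1.4, 1.9, 2.2, 2.4, 2.4, 2.4], "ty":[0, 0, 0, 0, 0, 0, 0, 0], "tz":[0, 0, 0, 0, -0.4, -1.4, -2.4, -2.8], "spin":[0, 0, 0, 0, 0, 0, 0, 0], "aperture":[0.03, 0.03, 0.03, 0.03, 0.03, 0.03, 0.03, 0.03]}

```text
clock: 18.3
tool_pos: [0.5589, -0.0913, 0.202]
orientation: [-179.7, -0.0, -83.7]
force: [0.2, -0.3, -2.9]
opening: 0.0397
gripper_force: 30.0
```

```bash
python3 - <<'E'
from h import *
T=np.load('top0.npy',allow_pickle=True).item();h=cv2.cvtColor(T['frame'],cv2.COLOR_RGB2HSV)
k=np.zeros((384,512),np.uint8);m=(h[...,0]>40)&(h[...,0]<85)&(h[...,1]>120);k[175:275,345:420]=m[175:275,345:420]
c=max(cv2.findContours(k,0,1)[0],key=cv2.contourArea);p=cv2.boxPoints(cv2.minAreaRect(c))
q=np.array([ray(T,u,v,.012) for u,v in p]);print((q*1000).round(1).tolist(),q.mean(0))
S=snap('side');h=cv2.cvtColor(S['frame'],cv2.COLOR_RGB2HSV);k=np.zeros((384,512),np.uint8);m=(h[...,0]>40)&(h[...,0]<85)&(h[...,1]>120);k[130:182,278:368]=m[130:182,278:368]
c=max(cv2.findContours(k,0,1)[0],key=cv2.contourArea)
p=cv2.approxPolyDP(cv2.convexHull(c),6,True)[:,0];q=np.array([ray(S,u,v,.018) for u,v in p]);print((q*1000).round(0).tolist(),q.mean(0))
E
python3 go.py .52 -.14 .2 -186.5
```

```text
[[439.6, -301.4, 12.0], [662.4, -323.3, 12.0], [651.3, -475.8, 12.0], [429.3, -450.8, 12.0]] [ 0.5456393  -0.38781498  0.012     ]
[[430.0, -449.0, 18.0], [443.0, -284.0, 18.0], [566.0, -299.0, 18.0], [573.0, -355.0, 18.0], [513.0, -456.0, 18.0]] [ 0.50485272 -0.36866251  0.018     ]
d [0.0441 0.0445 0.0036] turn 102.78 tcp [ 0.5595 -0.0913  0.2036] [-1.7964e+02 -3.0000e-02 -8.3720e+01] F [ 0.9 -0.3  0.8] open 0.0394 t 18.35
```

Request:
drive_effector:
  moves: {"tx":[0.12, 0.24, 0.36, 0.48, 0.58, 0.7, 0.8, 0.88], "ty":[0.112, 0.22, 0.34, 0.44, 0.56, 0.66, 0.78, 0.89], "tz":[0, 0, 0, 0, 0, 0, 0, 0], "spin":[2.5, 5, 7.5, 10, 12.5, 15, 17.5, 20], "aperture":[0.03, 0.03, 0.03, 0.03, 0.03, 0.03, 0.03, 0.03]}

```text
clock: 19.35
tool_pos: [0.5174, -0.1398, 0.1975]
orientation: [180.0, -0.1, -164.1]
force: [0.2, -0.3, -1.6]
opening: 0.0399
gripper_force: 30.0
```

```bash
python3 go.py .5037 -.3836 .2 -186
```

```text
d [ 0.08   -0.2307 -0.0025] turn 21.92 tcp [ 0.5174 -0.1398  0.1975] [ 1.7996e+02 -1.0000e-01 -1.6408e+02] F [ 0.2 -0.3 -1.6] open 0.0399 t 19.35
```

In the tool's units: -0.231 m is -4.62, -0.184 m is -3.68, 21.9 degrees is 5.475.

Request:
drive_effector:
  moves: {"tx":[0.32, 0.64, 0.96, 1.28, 1.6, 1.6, 1.6, 1.6], "ty":[-0.92, -1.84, -2.76, -3.68, -4.62, -4.62, -4.62, -4.62], "tz":[0, 0, 0, 0, 0, 0.8, 1.6, 1.6], "spin":[1.25, 2.5, 3.75, 5, 5.475, 5.475, 5.475, 5.475], "aperture":[0.03, 0.03, 0.03, 0.03, 0.03, 0.03, 0.03, 0.03]}

```text
clock: 20.35
tool_pos: [0.5033, -0.3827, 0.1144]
orientation: [179.8, -0.5, 174.3]
force: [0.3, 0.6, -0.4]
opening: 0.0399
gripper_force: 30.0
```

```bash
python3 go.py .5037 -.3836 .042 -186
python3 - <<'E'
from h import *
for nm in('top','side'):
    s=snap(nm);cv2.imwrite(f'pics/{nm}5.png',cv2.cvtColor(s['frame'],cv2.COLOR_RGB2BGR))
a=cv2.imread('pics/top5.png')[150:300,300:450];b=cv2.imread('pics/side5.png')[100:240,250:400]
c=np.zeros((450,800,3),np.uint8);c[:400,:400]=cv2.resize(a,(400,400));c[:373,400:]=cv2.resize(b,(400,373));cv2.imwrite('pics/v5.png',c)
E
```

```text
d [-0.0005 -0.0008  0.0724] turn 0.3 tcp [ 0.5033 -0.3827  0.1144] [179.83  -0.46 174.3 ] F [ 0.3  0.6 -0.4] open 0.0399 t 20.35
```

View pics/v5.png

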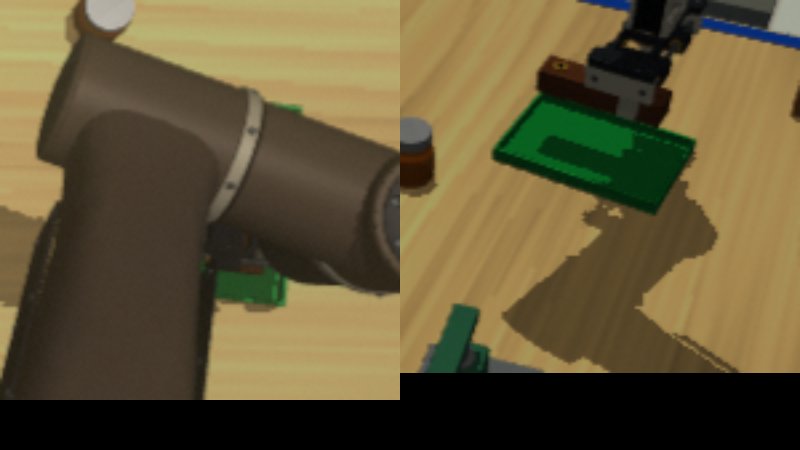

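The view shows the blank held above the tray with its insert upward at (562,66) in the crop, now close to the wood. Its position agrees with the tray, so I'll lower it.

In the tool's units: 0.073 m is 1.46, 0.0715 m is 1.43, 0.3 degrees is 0.075.

Request:
drive_effector:
  moves: {"tx":[-0.01, -0.01, -0.01, -0.01, -0.01, -0.01], "ty":[-0.016, -0.016, -0.016, -0.016, -0.016, -0.016], "tz":[0.6, 1.1, 1.36, 1.43, 1.46, 1.46], "spin":[0.075, 0.075, 0.075, 0.075, 0.075, 0.075], "aperture":[0.03, 0.03, 0.03, 0.03, 0.03, 0.03]}

```text
clock: 21.2
tool_pos: [0.5071, -0.385, 0.0467]
orientation: [-180.0, 0.1, 174.1]
force: [0.2, 0.8, -2.1]
opening: 0.0398
gripper_force: 30.0
```

```bash
python3 go.py .5037 -.3836 .039 -186
```

```text
d [0.0036 0.001  0.0077] turn 0.08 tcp [ 0.5071 -0.385   0.0467] [-1.7997e+02  8.0000e-02  1.7408e+02] F [ 0.2  0.8 -2.1] open 0.0398 t 21.2
```

In the tool's units: 0.0065 m is 0.13, 0.006 m is 0.12.

Request:
drive_effector:
  moves: {"tx":[0.04, 0.06, 0.06, 0.06, 0.06], "ty":[0, 0, 0, 0, 0], "tz":[0.04, 0.08, 0.12, 0.13, 0.13], "spin":[0, 0, 0, 0, 0], "aperture":[0.03, 0.03, 0.03, 0.03, 0.03]}

```text
clock: 21.82
tool_pos: [0.5036, -0.3844, 0.0392]
orientation: [-180.0, -0.0, 174.1]
force: [0.1, -0.1, -1.6]
opening: 0.04
gripper_force: 30.0
```

```bash
python3 go.py .5037 -.3836 .039 -186
```

```text
d [-0.      0.0009  0.0002] turn 0.06 tcp [ 0.5036 -0.3844  0.0392] [-1.8000e+02 -1.0000e-02  1.7406e+02] F [ 0.1 -0.1 -1.6] open 0.04 t 21.825
```

Not quite down: the force still shows the blank's weight.

In the tool's units: 0.0015 m is 0.03, 0.001 m is 0.02.

Request:
drive_effector:
  moves: {"tx":[0, 0, 0, 0], "ty":[0, 0, 0, 0], "tz":[0.01, 0.02, 0.03, 0.03], "spin":[0, 0, 0, 0], "aperture":[0.03, 0.03, 0.03, 0.03]}

```text
clock: 22.32
tool_pos: [0.5037, -0.3845, 0.039]
orientation: [-180.0, 0.0, 174.1]
force: [-3.6, 3.4, 8.8]
opening: 0.04
gripper_force: 30.0
```

```bash
python3 go.py .5037 -.3836 .039 -186
```

```text
d [ 0.0001  0.0008 -0.    ] turn 0.08 tcp [ 0.5037 -0.3845  0.039 ] [-1.7998e+02  3.0000e-02  1.7408e+02] F [-3.6  3.4  8.8] open 0.04 t 22.325
```

The blank is on the floor of the tray. Release and rise.

In the tool's units: -0.2 m is -4, -0.16 m is -3.2.

Request:
drive_effector:
  moves: {"tx":[0, 0, 0, 0, 0, 0, 0, 0], "ty":[0, 0, 0, 0, 0, 0, 0, 0], "tz":[-0.01, -0.01, -0.01, -0.01, -1, -2, -3.2, -4], "spin":[0, 0, 0, 0, 0, 0, 0, 0], "aperture":[0.065, 0.065, 0.065, 0.065, 0.065, 0.065, 0.065, 0.065]}

```text
clock: 23.32
tool_pos: [0.5041, -0.3847, 0.2411]
orientation: [-179.9, 0.2, 174.1]
force: [-0.1, 0.7, -0.7]
opening: 0.0649
gripper_force: 0.0
```

```bash
python3 go.py .50 -.05 .26 -186
```

```text
d [ 0.0386  0.3325 -0.0189] turn 0.08 tcp [ 0.5041 -0.3847  0.2411] [-1.7993e+02  1.7000e-01  1.7408e+02] F [-0.1  0.7 -0.7] open 0.0649 t 23.325
```

The manual's scale: shifts go in units of 50 mm and turns go in units of 4 degrees. Converting my numbers, 0.05 m is 1, 0.25 m is 5.

Request:
drive_effector:
  moves: {"tx":[0.1, 0.2, 0.3, 0.4, 0.5, 0.6, 0.6], "ty":[1, 2, 3, 4, 5, 5, 5], "tz":[-0.4, -0.8, -0.8, -0.8, -0.8, -0.8, -0.8], "spin":[0, 0, 0, 0, 0, 0, 0], "aperture":[0.065, 0.065, 0.065, 0.065, 0.065, 0.065, 0.065]}

```text
clock: 24.2
tool_pos: [0.4995, -0.1326, 0.278]
orientation: [-180.0, 0.0, 174.1]
force: [-0.1, -0.1, -0.4]
opening: 0.0653
gripper_force: 0.0
```

```bash
python3 - <<'E'
from h import *
a=snap('top');b=snap('side')
for n,s in(('top',a),('side',b)):
    P=cloud(s);Z=P[...,2];hs=cv2.cvtColor(s['frame'],cv2.COLOR_RGB2HSV)
    m=(abs(P[...,0]-.545)<.11)&(abs(P[...,1]+.388)<.07)&(Z>.028)&(Z<.06)
    print(n,m.sum(),np.percentile(Z[m],[5,50,95,99.5]).round(4),cv2.minAreaRect((P[m][:,:2]*1000).astype(np.float32)))
    k=m&(hs[...,0]>20)&(hs[...,0]<35)&(hs[...,1]>120); print(' brass',k.sum(),P[k].mean(0).round(4) if k.any() else '')
x=cv2.cvtColor(a['frame'],cv2.COLOR_RGB2BGR)[120:290,200:430];y=cv2.cvtColor(b['frame'],cv2.COLOR_RGB2BGR)[120:250,180:380]
c=np.zeros((600,800,3),np.uint8);c[:296,:400]=cv2.resize(x,(400,296));c[:260,400:]=cv2.resize(y,(400,260));c[300:600,:]=cv2.resize(cv2.cvtColor(b['frame'],cv2.COLOR_RGB2BGR)[130:182,270:409],(800,300),interpolation=cv2.INTER_CUBIC);cv2.imwrite('pics/v6.png',c)
E
```

```text
top 811 [0.0313 0.036  0.0402 0.0427] ((546.0247802734375, -388.26513671875), (41.33556365966797, 159.66078186035156), 84.25885772705078)
 brass 55 [ 0.5783 -0.3967  0.0368]
side 375 [0.0305 0.0364 0.0393 0.0408] ((545.7210693359375, -385.5813903808594), (46.858154296875, 161.01951599121094), 84.06058502197266)
 brass 9 [ 0.563  -0.3994  0.0367]
```

View pics/v6.png

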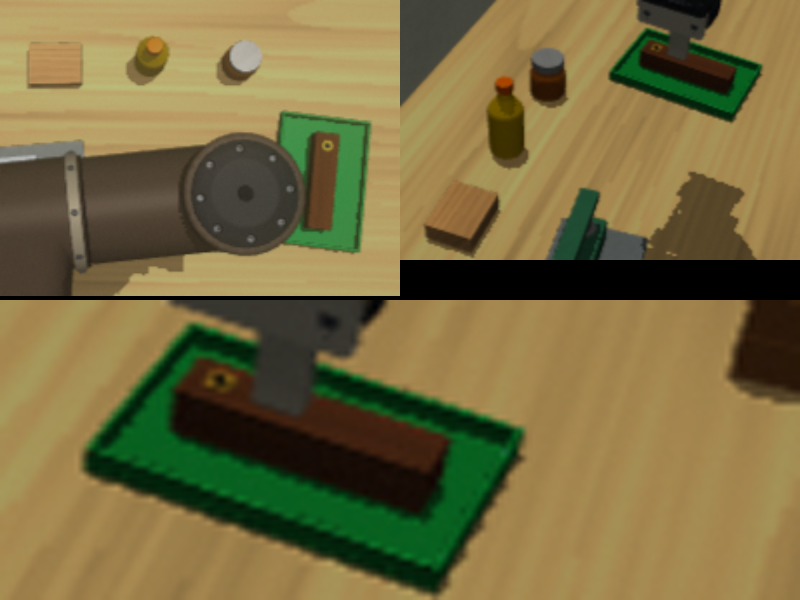

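The blank lies flat and centred in the tray with its insert up at (327,146). The insert top measures about 0.040 m, which is home, and the bystanders stand where they were.

```bash
python3 -c "
from plant import ctrl
print(ctrl.close_job())"
```

```text
the job is handed in; nothing more can be done
None
```

The press drove the insert home (pedal held at its stop for about a second, then back up), the finished blank lies flat in the green tray with its insert up, the bottle, jar and offcut look undisturbed, and the job was handed in at about 24 s.

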